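# Find the warped drive lid by rocking and scrap it

### The arm

A 6-joint arm with a two-finger parallel gripper is mounted at the origin on the work surface. World frame = base frame: x ahead of the robot, y to its left, z up, the work surface at z = 0. Lengths are in mm, angles in rad, forces in N, time in s.
With the tool pointing down it reaches from about 325 to 875 mm from the base axis. Payload 4.4 kg.
Tool frame: the origin (TCP) lies at the very end of the fingers, on their centre line; the grasp point (between the pads) lies 19 mm behind it (manip.grip_point_offset is the distance from the TCP to the grasp point, in mm); z points along the fingers, y is the line along which they close (so a half turn about z gives the same grasp; the last joint's range is limited). The gripper opens to 85 mm and grips with 20 to 120 N. Pads are 22 mm wide; open, the fingers measure 114 mm over their backs; the gripper's body (76 mm by 85 mm) begins 54 mm behind the grasp point. The pads swing forward as they close: fully open they stand 13 mm farther back than shut.
Start: joints at [0.997, 0.207, 1.542, -0, 1.393, -0.15], TCP at [236.465, 524.129, 231.282] pointing down, gripper open.
Joint ranges: [-2.73, 2.73], [-0.86, 2.22], [0.23, 2.46], [-1.11, 4.25], [0.08, 2.63], [-2.82, 2.82]. Speed limits (rad/s): [2.79, 2.79, 3.14, 3.14, 3.14, 3.14].

### API

Orientations are given as a rotation vector (axis times angle).
In Python, from station import manip gives the robot as it stands.
- The arm moves only by the tool send_rows, never from a script. Its argument "targets" is a list of rows, each an object with "rotation": the turn, a rotation vector about the tool's x, y, z in rad, a list of three; "dp": the shift along the tool's x, y, z in mm, a list of three; "grip": the opening, from 0 (shut) to 1 (fully open). In form: [{"rotation": [ax, ay, az], "dp": [tx, ty, tz], "grip": grip}, ...]. A call has 1 to 12 rows; each row is the pose to reach, as a shift and turn from the pose commanded when the call began, along the tool's axes at that moment; what a row does not reach only later rows make up. A row lasts 1/12 s, in which the tool goes at most 41.7 mm and 7.16 degrees, less where a joint would pass 70% of its speed; a pose out of reach is approached as far as the arm can. A call with a gripper value outside its range is refused whole. The fingers move at their own pace and stop on an object; the grip force is fixed at half the most. Time passes only in rows, so rows that repeat a pose let the fingers close. It gives the time, the measured TCP pose, the force, the opening and the grip force at its end, in the units of the state.
- manip.read_state(): the state, without advancing time (a new reading comes with each control period).
- manip.capture(name): name is "side" or "top"; returns the picture (400x640x3 uint8, red, green, blue); there is no depth.
- manip.camera_params(name): a dict with "vfov" (degrees; the focal length in pixels is half the picture's height over the tangent of half this angle, whatever the lens; pixels are square), "cx", "cy" (the principal point, pixels), "D" ([k1, k2, p1, p2, k3] as OpenCV has them; the pictures are not rectified), "cam_to_world" (4x4, takes a point from camera to world coordinates). Camera axes: x right, y down, z forward; pixel columns grow to the right and rows downward; lengths in mm; the calibration is good to about 2 mm. A picture is of the moment at which its call begins. camera_params takes no time and is no camera call.
- manip.finish_job(): hands the job in; it is judged then, once.
The state is a dict: "t": time; "q": joint angles; "dq": joint speeds; "tau": joint torques, N m; "tcp_pos": TCP position; "eef_rot": TCP orientation; "contact_force": force on the tool from outside, world axes, zero at the start; "moment": the same for the moment, N m; "width": finger opening in mm; "grasp_force": force on a finger pad.
Only numpy, scipy, OpenCV 4.12 (cv2) and the standard library are available. Lean on these libraries where they do the work, as an engineer would, in place of code of your own. Each camera call takes 0.05 s, during which the arm holds its last target. There are 200 camera calls.

### The job

One of the three drive lids on the granite surface plate is warped. Press gently down on their corners with a fingertip to find the one that rocks, and hold its raised corner down on the plate for a moment with a steady push of about half a kilo (never lean on a lid with more than a kilo); then take that lid by its turret and lay it flat, turret up, in the scrap tray. Leave the two sound lids where they lie and do not disturb the other things on the bench.

Things in the scene. Friction and masses are not known exactly. Their poses are not given: they have to be found in the camera images.
- plate: dark granite surface plate, fixed, level, 250 (x) by 460 (y) mm, 50 mm thick; on short feet whose height differs each time; origin at the centre of its underside, its top 50 mm above that. The warped lid has two opposite feet 1.6 mm short and lies tipped 1.6 degrees: one corner is up, its top 10 mm over the plate. Under 0.5 N on that corner rocks it down 3 mm, to 7 mm, where it is solid; let go, it rocks back. Its other corners do not yield
- lid_a_mid (a point): aluminium drive lid on the plate, one of three alike: a flat 100 (x) by 70 (y) mm sheet, 5 mm thick, a round upright turret 30 mm across and 16 mm tall on its middle to grip, a small foot under each corner, 46 mm along x and 31 mm along y from the middle. A sound lid's flat top is 8.5 mm, its turret's top 24.5 mm over the plate. Point: on the turret's axis, 12 mm above the feet; z up
- lid_b_mid (a point): another lid, of the same make as lid_a; same point and axes. About 0.13 kg each. Any of the three may be the warped one, whose top and look are the same. Pushing a corner of a sound lid (over the foot) moves nothing
- lid_c_mid (a point): another lid, of the same make as lid_a; same point and axes
- tray: scrap tray: open blue plastic box standing on the bench, 180 by 180 mm outside, 40 mm high, walls 4 mm, floor about 4 mm; origin at the centre of its underside
- drive_mid (a point): bystander: black and silver hard drive, 147 by 102 by 26 mm, lying on the bench; the point is its centre
- driver_grip (a point): bystander: screwdriver lying on the bench, 170 mm long; the point is in its handle
- jar_mid (a point): bystander: small clear jar with a black cap, 56 mm in diameter, 70 mm tall; the point is its centre, half-way up
There are look-alikes about, which are no part of the job. What is shaped like the part that bears lid_b_mid but green or pink is not meant.

How it is judged (in metres and radians):
On the way:
1. the warped lid, lying in its place on the plate, is rocked over by the fingers: its raised corner is held down on the plate with at least 3 N for 0.4 s (((angle between lid_a_mid's own y axis and vertical above 1.5848 rad and angle between lid_a_mid's own z axis and vertical below 0.05 rad and contact force between the fingers and lid_a above 3 N and contact force between lid_a and plate above 3 N and distance of lid_a_mid from where it was at the start of the episode below 0.02 m) or (angle between lid_b_mid's own y axis and vertical above 1.5848 rad and angle between lid_b_mid's own z axis and vertical below 0.05 rad and contact force between the fingers and lid_b above 3 N and contact force between lid_b and plate above 3 N and distance of lid_b_mid from where it was at the start of the episode below 0.02 m) or (angle between lid_c_mid's own y axis and vertical above 1.5848 rad and angle between lid_c_mid's own z axis and vertical below 0.05 rad and contact force between the fingers and lid_c above 3 N and contact force between lid_c and plate above 3 N and distance of lid_c_mid from where it was at the start of the episode below 0.02 m))), for 0.4 s.
At the end, for the whole second after the job is handed in: the warped lid lies flat on the floor of the tray, turret up (within 7 degrees), at rest; the two sound lids (those that do not lie tipped: within 0.7 degrees of level) lie on the plate within 20 mm of where they were (((x of lid_a_mid in the frame of tray between -0.06 and 0.06 m and y of lid_a_mid in the frame of tray between -0.06 and 0.06 m and z of lid_a_mid in the frame of tray below 0.026 m and angle between lid_a_mid's own z axis and vertical below 0.12 rad and linear speed of lid_a below 0.02 m/s and distance of each of lid_b_mid, lid_c_mid from where it was at the start of the episode below 0.02 m and angle between each of lid_b_mid, lid_c_mid's own z axis and vertical below 0.012 rad) or (x of lid_b_mid in the frame of tray between -0.06 and 0.06 m and y of lid_b_mid in the frame of tray between -0.06 and 0.06 m and z of lid_b_mid in the frame of tray below 0.026 m and angle between lid_b_mid's own z axis and vertical below 0.12 rad and linear speed of lid_b below 0.02 m/s and distance of each of lid_a_mid, lid_c_mid from where it was at the start of the episode below 0.02 m and angle between each of lid_a_mid, lid_c_mid's own z axis and vertical below 0.012 rad) or (x of lid_c_mid in the frame of tray between -0.06 and 0.06 m and y of lid_c_mid in the frame of tray between -0.06 and 0.06 m and z of lid_c_mid in the frame of tray below 0.026 m and angle between lid_c_mid's own z axis and vertical below 0.12 rad and linear speed of lid_c below 0.02 m/s and distance of each of lid_a_mid, lid_b_mid from where it was at the start of the episode below 0.02 m and angle between each of lid_a_mid, lid_b_mid's own z axis and vertical below 0.012 rad))); the robot touches nothing.
It fails at once if lid_a is pressed on the plate with more than 12 N (contact force between lid_a and plate above 12 N).
It fails at once if lid_b is pressed on the plate with more than 12 N (contact force between lid_b and plate above 12 N).
It fails at once if lid_c is pressed on the plate with more than 12 N (contact force between lid_c and plate above 12 N).
It fails at once if more than one lid is moved by more than 20 mm (distance of each of lid_a_mid, lid_b_mid from where it was at the start of the episode above 0.02 m or distance of each of lid_a_mid, lid_c_mid from where it was at the start of the episode above 0.02 m or distance of each of lid_b_mid, lid_c_mid from where it was at the start of the episode above 0.02 m).
It fails at once if a bystander is moved by more than 20 mm (distance of any of drive_mid, driver_grip, jar_mid from where it was at the start of the episode above 0.02 m).
It also fails if it takes over 61 s, if anything falls off the work surface, if the arm or the gripper's body presses on something with over 40 N, if the wrist force passes 120 N, or if a joint passes its speed limit or range.

## Working session

There is one attempt and no reset: what is moved stays moved. The work goes in short steps, Python scripts to look and compute and a tool call to move; the robot and the scene stay as the last step left them, time stands still between calls to the robot, and variables do not carry over. Pictures are saved under pics/ and viewed, at most 10 in all, crops included, and the job is handed in when it is done.

Besides the shell and the picture viewer there is one more tool, called after "Emit:" as name(argument=value, ...), one argument or row to a line, values as JSON. send_rows: Moves the arm, as the interface text tells. Its arguments: {"type":"object","properties":{"targets":{"type":"array"}},"required":["targets"]}

```bash
mkdir -p pics; ls; python3 - <<'E'
from station import manip
import cv2
for n in("top","side"):
    cv2.imwrite(f"pics/{n}0.png",manip.capture(n)[:,:,::-1]); print(n,manip.camera_params(n))
print(manip.read_state())
E
```

```text
pics
top {'vfov': 56.57766414981749, 'cx': 318.32364966269193, 'cy': 196.40302233620855, 'D': array([-0.03545677,  0.        ,  0.        ,  0.        ,  0.        ]), 'cam_to_world': array([[-5.44321381e-03, -9.98403455e-01,  5.62219867e-02,
         4.46633732e+02],
       [-9.99948953e-01,  5.91301418e-03,  8.19319749e-03,
         2.46615902e+01],
       [-8.51255809e-03, -5.61745193e-02, -9.98384675e-01,
         1.10899823e+03],
       [ 0.00000000e+00,  0.00000000e+00,  0.00000000e+00,
         1.00000000e+00]])}
side {'vfov': 56.96555770869645, 'cx': 323.4785260060079, 'cy': 201.7261185230807, 'D': array([-0.02678022,  0.        ,  0.        ,  0.        ,  0.        ]), 'cam_to_world': array([[ 8.16013899e-01, -4.37391599e-01,  3.77901980e-01,
         4.36321965e+01],
       [-5.77966322e-01, -6.07523478e-01,  5.44857921e-01,
        -6.87367448e+02],
       [-8.73195173e-03, -6.63026254e-01, -7.48545216e-01,
         1.07620953e+03],
       [ 0.00000000e+00,  0.00000000e+00,  0.00000000e+00,
         1.00000000e+00]])}
{'t': 0.1, 'q': array([ 9.96499763e-01,  2.07381995e-01,  1.54286461e+00,  1.79627624e-06,
        1.39351276e+00, -1.50498506e-01]), 'dq': array([-3.92167530e-05, -9.73859136e-04, -3.21926905e-03, -2.05669184e-04,
        3.41935754e-04,  1.30066021e-03]), 'tau': array([-7.15508177e-04, -3.84091437e+01, -2.92550737e+01, -2.69735128e-04,
        4.88086604e-03,  7.65135496e-06]), 'tcp_pos': array([236.07192462, 523.52236748, 230.18970314]), 'eef_rot': array([-0.66056806, -3.07057128,  0.00318064]), 'contact_force': array([-0.04957726, -0.16792444,  0.02417517]), 'moment': array([-0.00940475, -0.04460665, -0.01069222]), 'grasp_force': 0.0, 'width': 85.1843639506287}
```

View pics/top0.png

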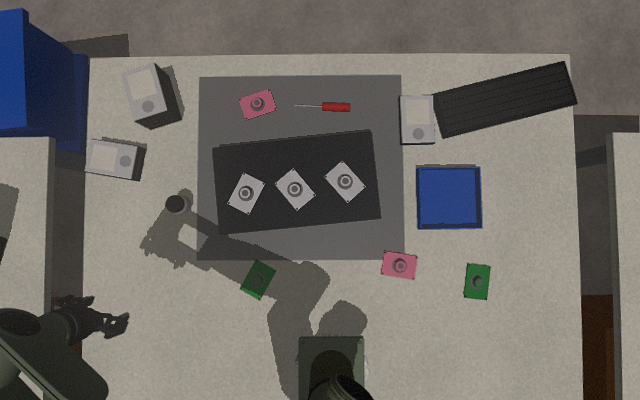

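View pics/side0.png

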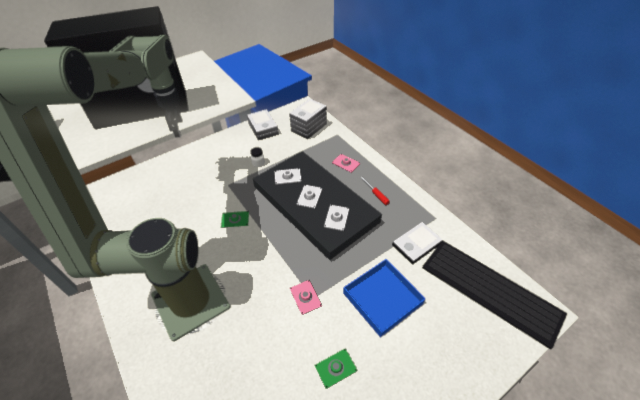

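The top view shows three lids with turrets at about (246,193), (295,189) and (345,181), the tray at (449,197), the jar at (176,203), the driver at (335,107) and the drive near (417,120). The side view agrees. I'll enlarge the lids.

```bash
python3 - <<'E'
import cv2
a=cv2.imread("pics/top0.png")[120:240,205:390]; cv2.imwrite("pics/topc.png",cv2.resize(a,None,fx=4.3,fy=4.3,interpolation=cv2.INTER_CUBIC))
a=cv2.imread("pics/side0.png")[145:265,240:390]; cv2.imwrite("pics/sidec.png",cv2.resize(a,None,fx=5,fy=5,interpolation=cv2.INTER_CUBIC))
E
```

```text
(no output)
```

View pics/topc.png

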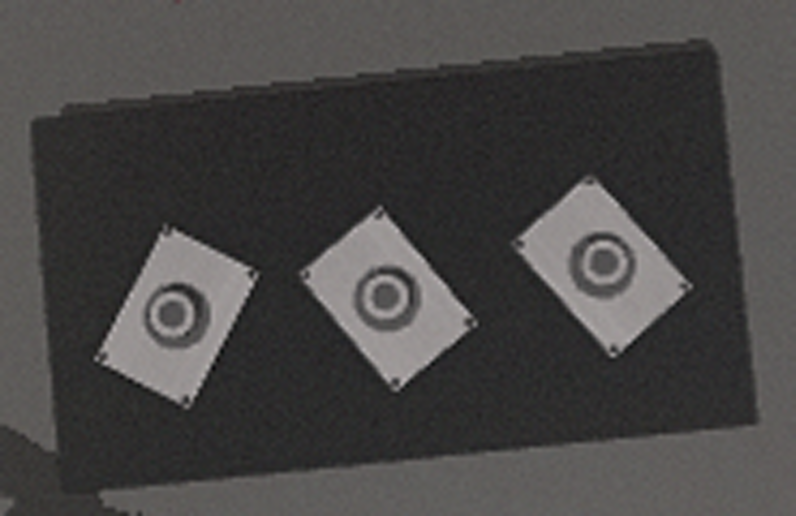

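View pics/sidec.png

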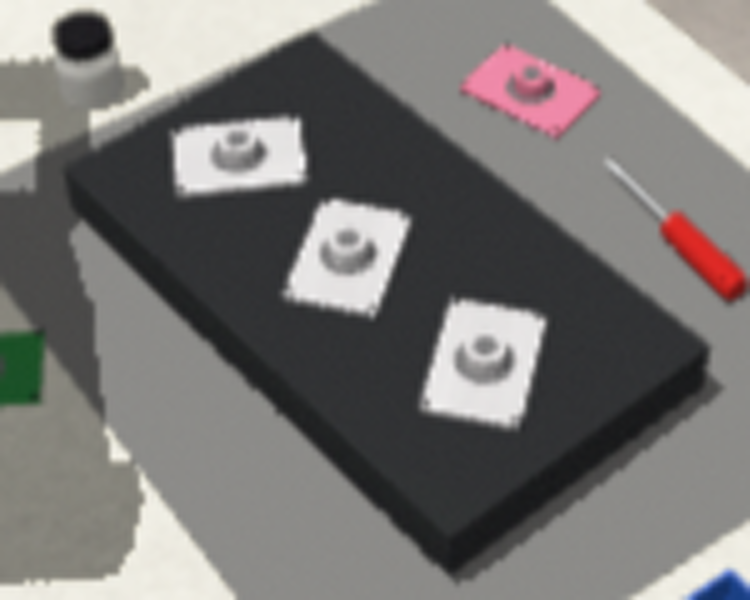

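```bash
cat > h.py <<'E'
import numpy as np, cv2
from station import manip
from scipy.optimize import least_squares
P={n:manip.camera_params(n) for n in("top","side")}
def K(n):
    c=P[n]; f=200/np.tan(np.radians(c["vfov"]/2)); return np.array([[f,0,c["cx"]],[0,f,c["cy"]],[0,0,1]])
def proj(n,X):
    T=np.linalg.inv(P[n]["cam_to_world"]); r=cv2.Rodrigues(T[:3,:3])[0]
    return cv2.projectPoints(np.asarray(X,float).reshape(-1,3),r,T[:3,3],K(n),P[n]["D"])[0][:,0]
def ray_z(n,uv,z):
    p=cv2.undistortPoints(np.array(uv,float).reshape(-1,1,2),K(n),P[n]["D"])[:,0]
    M=P[n]["cam_to_world"]; d=np.c_[p,np.ones(len(p))]@M[:3,:3].T; o=M[:3,3]
    return o+d*((z-o[2])/d[:,2])[:,None]
def rect(x,y,th,a,b,z):
    c,s=np.cos(th),np.sin(th); L=np.array([[a,b],[a,-b],[-a,-b],[-a,b]])
    return np.c_[L@np.array([[c,s],[-s,c]])+[x,y],np.full(4,z)]
E
python3 - <<'E'
from h import *
t=lambda L:(np.array(L)+.5)/4.3-.5+[205,120]
s=lambda L:(np.array(L)+.5)/5-.5+[240,145]
T=[[(168,230),(257,272),(187,404),(100,358)],[(380,208),(475,323),(396,388),(303,274)],[(590,177),(690,287),(613,354),(516,242)]]
S=[[(300,118),(306,184),(180,192),(172,130)],[(410,215),(375,315),(287,296),(328,200)],[(547,318),(518,427),(422,408),(455,300)]]
# per-point triangulation
for i in range(3):
  def f(v): 
    X=v.reshape(4,3); return np.r_[(proj("top",X)-t(T[i])).ravel(),(proj("side",X)-s(S[i])).ravel()]
  X0=ray_z("top",t(T[i]),70); r=least_squares(f,X0.ravel()); X=r.x.reshape(4,3)
  print(i,X.mean(0).round(1),X[:,2].round(1),"edges",np.linalg.norm(X-np.roll(X,-1,0),axis=1).round(1))
# rigid fit, common z
def pts(v,i):
  R=rect(v[3*i],v[3*i+1],v[3*i+2],50,35,v[9]); return R
def match(i,X):  # order by nearest to X0
  X0=ray_z("top",t(T[i]),70); return np.array([X[np.argmin(np.linalg.norm(X-p,axis=1))] for p in X0])
v0=[]
for i in range(3):
  X0=ray_z("top",t(T[i]),70); m=X0.mean(0)
  e=[X0[1]-X0[0],X0[2]-X0[1]]; e=max(e,key=np.linalg.norm); v0+=[m[0],m[1],np.arctan2(e[1],e[0])]
v0.append(70.)
def g(v):
  o=[]
  for i in range(3):
    X=match(i,pts(v,i)); o+=[proj("top",X)-t(T[i]),proj("side",X)-s(S[i])]
  return np.concatenate(o).ravel()
r=least_squares(g,v0); print(r.x[:9].reshape(3,3).round(3),r.x[9],"rms",np.sqrt(np.mean(r.fun**2)))
v=r.x; np.save("v.npy",v)
for i in range(3): print(rect(v[3*i],v[3*i+1],v[3*i+2],44,29,0)[:,:2].round(1).tolist())
# tray: blue mask
for n,box in(("top",(390,150,510,250)),("side",(330,250,440,345))):
  im=cv2.imread(f"pics/{n}0.png").astype(int); x0,y0,x1,y1=box
  m=np.zeros(im.shape[:2],np.uint8); m[y0:y1,x0:x1]=((im[...,0]>im[...,2]+40)&(im[...,0]>60))[y0:y1,x0:x1]
  c=max(cv2.findContours(m,0,1)[0],key=cv2.contourArea); h=cv2.approxPolyDP(c,4,True)[:,0]; print(n,h.tolist()); 
  (q,w,a)=cv2.minAreaRect(c)
  for z in(0,40): print(z,ray_z(n,h,z).round(0)[:,:2].tolist())
for n,z,uv in(("top",70,(176,203)),("top",26,(417,118))): print(ray_z(n,[uv],z))
E
```

```text
0 [515.6 236.   71.4] [75.5 64.2 70.1 75.7] edges [63.6 97.3 63.7 96.4]
1 [526.4  98.4  71.3] [74.3 68.  69.1 74. ] edges [97.2 66.7 95.9 65.4]
2 [547.4 -41.1  70.7] [71.2 67.9 68.8 74.7] edges [97.5 67.2 96.5 65.9]
[[515.844 236.61    2.658]
 [526.769  98.833  -2.454]
 [547.624 -40.891  -2.429]] 70.02617772165638 rms 0.5733967748375383
[[463.4, 231.4], [490.4, 282.7], [568.3, 241.8], [541.3, 190.5]]
[[511.2, 48.5], [474.4, 93.3], [542.3, 149.2], [579.2, 104.4]]
[[533.3, -91.6], [495.4, -47.7], [562.0, 9.8], [599.9, -34.1]]
top [[418, 168], [421, 229], [481, 227], [479, 167]]
0 [[593.0, -266.0], [410.0, -271.0], [415.0, -451.0], [595.0, -451.0]]
40 [[587.0, -256.0], [411.0, -261.0], [416.0, -434.0], [590.0, -434.0]]
side [[386, 259], [343, 288], [380, 336], [424, 300]]
0 [[609.0, -243.0], [423.0, -245.0], [416.0, -434.0], [605.0, -428.0]]
40 [[588.0, -260.0], [409.0, -261.0], [402.0, -443.0], [584.0, -437.0]]
[[488.87746126 434.89042868  70.        ]]
[[ 738.29831403 -259.76681441   26.        ]]
```

```bash
cat >> h.py <<'E'
from scipy.spatial.transform import Rotation as R
def go(p,yaw_y=None,ref=None,q=None):
    """dp/rotation in tool frame from measured pose to world p with tool straight down; yaw_y: world angle of tool y (deg)"""
    s=manip.read_state(); R0=R.from_rotvec(s["eef_rot"]); p0=s["tcp_pos"] if ref is None else np.array(ref)
    A=R0.as_matrix(); a=np.degrees(np.arctan2(A[1,1],A[0,1]))
    if yaw_y is None: yaw_y=a
    d=(yaw_y-a+90)%180-90; y=np.radians(a+d)
    Y=np.array([np.cos(y),np.sin(y),0]); Z=np.array([0,0,-1.]); T=np.c_[np.cross(Y,Z),Y,Z]
    return R0.inv().apply(np.array(p)-p0).round(1).tolist(),R.from_matrix(A.T@T).as_rotvec().round(4).tolist(),"yaw",a.round(2)
E
python3 - <<'E'
from h import *
s=manip.read_state(); print(R.from_rotvec(s["eef_rot"]).as_matrix().round(4))
print(go([490,283,150]),go([490,283,80]))
E
```

```text
[[-9.115e-01  4.112e-01 -1.200e-03]
 [ 4.112e-01  9.115e-01 -1.800e-03]
 [ 3.000e-04 -2.100e-03 -1.000e+00]]
([-330.4, -114.7, 80.3], [-0.0021, -0.0003, -0.0], 'yaw', np.float64(65.72)) ([-330.4, -114.5, 150.3], [-0.0021, -0.0003, -0.0], 'yaw', np.float64(65.72))
```

Emit:
send_rows(
  targets=[
    {"rotation": [-0.002,0,0],"dp": [-330,-115,80],"grip": 0},
    {"rotation": [-0.002,0,0],"dp": [-330,-115,80],"grip": 0},
    {"rotation": [-0.002,0,0],"dp": [-330,-115,80],"grip": 0},
    {"rotation": [-0.002,0,0],"dp": [-330,-115,80],"grip": 0},
    {"rotation": [-0.002,0,0],"dp": [-330,-115,80],"grip": 0},
    {"rotation": [-0.002,0,0],"dp": [-330,-115,80],"grip": 0},
    {"rotation": [-0.002,0,0],"dp": [-330,-115,80],"grip": 0},
    {"rotation": [-0.002,0,0],"dp": [-330,-115,80],"grip": 0},
    {"rotation": [-0.002,0,0],"dp": [-330,-115,80],"grip": 0},
    {"rotation": [-0.002,0,0],"dp": [-330,-115,110],"grip": 0},
    {"rotation": [-0.002,0,0],"dp": [-330,-115,150],"grip": 0},
    {"rotation": [-0.002,0,0],"dp": [-330,-115,150],"grip": 0},
  ],
)

```text
t: 1.1
tcp_pos: [483.9, 280.1, 73.1]
eef_rot: [-0.661, -3.057, 0.011]
contact_force: [-2.2, 0.5, -2.0]
width: 0.4
grasp_force: 0.0
```

Emit:
send_rows(
  targets=[
    {"rotation": [0,0,0],"dp": [0,0,-2],"grip": 0},
    {"rotation": [0,0,0],"dp": [0,0,-2],"grip": 0},
    {"rotation": [0,0,0],"dp": [0,0,-2],"grip": 0},
    {"rotation": [0,0,0],"dp": [0,0,-2],"grip": 0},
  ],
)

```text
t: 1.43
tcp_pos: [491.7, 284.8, 86.1]
eef_rot: [0.658, 3.067, 0.008]
contact_force: [0.1, 0.9, 0.6]
width: 0.1
grasp_force: 0.0
```

```bash
python3 - <<'E'
from h import *
s=manip.read_state(); print({k:s[k].round(3) for k in("tcp_pos","dq","contact_force","moment","eef_rot")}); print(go([490.4,282.7,s["tcp_pos"][2]]))
E
```

```text
{'tcp_pos': array([491.728, 284.771,  86.141]), 'dq': array([-0.001,  0.002,  0.009, -0.   , -0.001,  0.002]), 'contact_force': array([0.136, 0.892, 0.622]), 'moment': array([-0.052,  0.014,  0.022]), 'eef_rot': array([0.658, 3.067, 0.008])}
([0.4, -2.4, -0.0], [0.0057, 0.0037, -0.0], 'yaw', np.float64(65.77))
```

Emit:
send_rows(
  targets=[
    {"rotation": [0.005,0.003,0],"dp": [0.5,-2.5,3],"grip": 0},
    {"rotation": [0.005,0.003,0],"dp": [0.5,-2.5,6],"grip": 0},
    {"rotation": [0.005,0.003,0],"dp": [0.5,-2.5,8.5],"grip": 0},
    {"rotation": [0.005,0.003,0],"dp": [0.5,-2.5,10],"grip": 0},
    {"rotation": [0.005,0.003,0],"dp": [0.5,-2.5,10.5],"grip": 0},
    {"rotation": [0.005,0.003,0],"dp": [0.5,-2.5,11],"grip": 0},
    {"rotation": [0.005,0.003,0],"dp": [0.5,-2.5,11],"grip": 0},
  ],
)

```text
t: 2.02
tcp_pos: [488.4, 281.5, 72.0]
eef_rot: [-0.66, -3.067, 0.004]
contact_force: [0.4, -0.4, -0.6]
width: 0.2
grasp_force: 0.0
```

Emit:
send_rows(
  targets=[
    {"rotation": [0,0,0],"dp": [0,0,0.3],"grip": 0},
    {"rotation": [0,0,0],"dp": [0,0,0.6],"grip": 0},
    {"rotation": [0,0,0],"dp": [0,0,0.9],"grip": 0},
    {"rotation": [0,0,0],"dp": [0,0,1.2],"grip": 0},
    {"rotation": [0,0,0],"dp": [0,0,1.5],"grip": 0},
  ],
)

```text
t: 2.43
tcp_pos: [488.5, 281.5, 70.8]
eef_rot: [-0.66, -3.068, 0.004]
contact_force: [0.5, -0.2, -0.1]
width: -0.1
grasp_force: 0.0
```

Emit:
send_rows(
  targets=[
    {"rotation": [0,0,0],"dp": [0,0,0.3],"grip": 0},
    {"rotation": [0,0,0],"dp": [0,0,0.6],"grip": 0},
    {"rotation": [0,0,0],"dp": [0,0,0.9],"grip": 0},
    {"rotation": [0,0,0],"dp": [0,0,0.9],"grip": 0},
  ],
)

```text
t: 2.77
tcp_pos: [488.6, 281.6, 70.4]
eef_rot: [-0.66, -3.068, 0.003]
contact_force: [-2.0, 0.2, 4.3]
width: -0.1
grasp_force: 1.9
```

Emit:
send_rows(
  targets=[
    {"rotation": [0,0,0],"dp": [0,0,0.3],"grip": 0},
    {"rotation": [0,0,0],"dp": [0,0,0.6],"grip": 0},
    {"rotation": [0,0,0],"dp": [0,0,0.6],"grip": 0},
  ],
)

```text
t: 3.02
tcp_pos: [488.7, 281.7, 70.2]
eef_rot: [-0.66, -3.068, 0.003]
contact_force: [-2.3, -1.0, 7.6]
width: -0.1
grasp_force: 3.4
```

Emit:
send_rows(
  targets=[
    {"rotation": [0,0,0],"dp": [0,0,-12],"grip": 0},
    {"rotation": [0,0,0],"dp": [0,0,-24],"grip": 0},
    {"rotation": [0,0,0],"dp": [-22,-1,-24],"grip": 0},
    {"rotation": [0,0,0],"dp": [-45,-2,-24],"grip": 0},
    {"rotation": [0,0,0],"dp": [-68,-3,-24],"grip": 0},
    {"rotation": [0,0,0],"dp": [-82,-3.5,-24],"grip": 0},
    {"rotation": [0,0,0],"dp": [-89,-3.5,-20],"grip": 0},
    {"rotation": [0,0,0],"dp": [-89,-3.5,-14],"grip": 0},
    {"rotation": [0,0,0],"dp": [-89,-3.5,-9],"grip": 0},
    {"rotation": [0,0,0],"dp": [-89,-3.5,-6],"grip": 0},
    {"rotation": [0,0,0],"dp": [-89,-3.5,-4],"grip": 0},
    {"rotation": [0,0,0],"dp": [-89,-3.5,-4],"grip": 0},
  ],
)

```text
t: 4.02
tcp_pos: [566.6, 242.1, 71.8]
eef_rot: [-0.658, -3.066, 0.005]
contact_force: [-0.1, 0.3, -0.2]
width: -0.1
grasp_force: 0.0
```

Emit:
send_rows(
  targets=[
    {"rotation": [0,0,0],"dp": [0,0,0.2],"grip": 0},
    {"rotation": [0,0,0],"dp": [0,0,0.2],"grip": 0},
    {"rotation": [0,0,0],"dp": [0,0,0.2],"grip": 0},
  ],
)

```text
t: 4.27
tcp_pos: [568.3, 242.0, 73.2]
eef_rot: [-0.66, -3.068, 0.003]
contact_force: [0.8, 0.3, 0.2]
width: 0.2
grasp_force: 0.0
```

Good positioning. Now I'll step down slowly.

Emit:
send_rows(
  targets=[
    {"rotation": [0,0,0],"dp": [0,0,0.4],"grip": 0},
    {"rotation": [0,0,0],"dp": [0,0,0.8],"grip": 0},
    {"rotation": [0,0,0],"dp": [0,0,1.2],"grip": 0},
    {"rotation": [0,0,0],"dp": [0,0,1.6],"grip": 0},
    {"rotation": [0,0,0],"dp": [0,0,2.0],"grip": 0},
    {"rotation": [0,0,0],"dp": [0,0,2.2],"grip": 0},
    {"rotation": [0,0,0],"dp": [0,0,2.2],"grip": 0},
  ],
)

```text
t: 4.85
tcp_pos: [568.2, 241.7, 70.6]
eef_rot: [-0.66, -3.068, 0.004]
contact_force: [1.1, -0.7, 0.5]
width: 0.3
grasp_force: 0.2
```

Emit:
send_rows(
  targets=[
    {"rotation": [0,0,0],"dp": [0,0,0.4],"grip": 0},
    {"rotation": [0,0,0],"dp": [0,0,0.8],"grip": 0},
    {"rotation": [0,0,0],"dp": [0,0,0.8],"grip": 0},
  ],
)

```text
t: 5.1
tcp_pos: [568.3, 241.8, 70.3]
eef_rot: [-0.66, -3.068, 0.004]
contact_force: [-0.6, -0.8, 4.3]
width: -0.5
grasp_force: 1.8
```

Emit:
send_rows(
  targets=[
    {"rotation": [0,0,0],"dp": [0,0,-12],"grip": 0},
    {"rotation": [0,0,0],"dp": [0,0,-24],"grip": 0},
    {"rotation": [0,0,0],"dp": [-4,-24,-24],"grip": 0},
    {"rotation": [0,0,0],"dp": [-8,-50,-24],"grip": 0},
    {"rotation": [0,0,0],"dp": [-11,-75,-24],"grip": 0},
    {"rotation": [0,0,0],"dp": [-14,-90,-24],"grip": 0},
    {"rotation": [0,0,0],"dp": [-14.5,-95,-20],"grip": 0},
    {"rotation": [0,0,0],"dp": [-14.5,-95,-14],"grip": 0},
    {"rotation": [0,0,0],"dp": [-14.5,-95,-9],"grip": 0},
    {"rotation": [0,0,0],"dp": [-14.5,-95,-6],"grip": 0},
    {"rotation": [0,0,0],"dp": [-14.5,-95,-4],"grip": 0},
    {"rotation": [0,0,0],"dp": [-14.5,-95,-3.5],"grip": 0},
  ],
)

```text
t: 6.1
tcp_pos: [542.0, 150.0, 72.7]
eef_rot: [-0.658, -3.067, 0.004]
contact_force: [-0.3, 0.2, -0.1]
width: 0.0
grasp_force: 0.0
```

Emit:
send_rows(
  targets=[
    {"rotation": [0,0,0],"dp": [0,0,0.4],"grip": 0},
    {"rotation": [0,0,0],"dp": [0,0,0.8],"grip": 0},
    {"rotation": [0,0,0],"dp": [0,0,1.2],"grip": 0},
    {"rotation": [0,0,0],"dp": [0,0,1.6],"grip": 0},
    {"rotation": [0,0,0],"dp": [0,0,2.0],"grip": 0},
    {"rotation": [0,0,0],"dp": [0,0,2.4],"grip": 0},
    {"rotation": [0,0,0],"dp": [0,0,2.6],"grip": 0},
    {"rotation": [0,0,0],"dp": [0,0,2.6],"grip": 0},
  ],
)

```text
t: 6.77
tcp_pos: [542.3, 149.1, 70.9]
eef_rot: [-0.66, -3.068, 0.004]
contact_force: [-0.5, 0.1, 0.1]
width: 0.1
grasp_force: 0.0
```

Emit:
send_rows(
  targets=[
    {"rotation": [0,0,0],"dp": [0,0,0.4],"grip": 0},
    {"rotation": [0,0,0],"dp": [0,0,0.8],"grip": 0},
    {"rotation": [0,0,0],"dp": [0,0,0.8],"grip": 0},
  ],
)

```text
t: 7.02
tcp_pos: [542.5, 149.2, 70.5]
eef_rot: [-0.66, -3.068, 0.004]
contact_force: [-0.9, 0.5, 1.1]
width: -0.0
grasp_force: 1.0
```

Emit:
send_rows(
  targets=[
    {"rotation": [0,0,0],"dp": [0,0,-8],"grip": 0},
    {"rotation": [0,0,0],"dp": [-14,-7,-12],"grip": 0},
    {"rotation": [0,0,0],"dp": [-30,-15,-12],"grip": 0},
    {"rotation": [0,0,0],"dp": [-44,-22,-12],"grip": 0},
    {"rotation": [0,0,0],"dp": [-52,-25.5,-10],"grip": 0},
    {"rotation": [0,0,0],"dp": [-52,-25.5,-7],"grip": 0},
    {"rotation": [0,0,0],"dp": [-52,-25.5,-5],"grip": 0},
    {"rotation": [0,0,0],"dp": [-52,-25.5,-4],"grip": 0},
    {"rotation": [0,0,0],"dp": [-52,-25.5,-3.5],"grip": 0},
    {"rotation": [0,0,0],"dp": [-52,-25.5,-3.5],"grip": 0},
  ],
)

```text
t: 7.85
tcp_pos: [578.4, 105.1, 73.0]
eef_rot: [-0.658, -3.067, 0.004]
contact_force: [-0.1, 0.7, 0.3]
width: 0.4
grasp_force: 0.0
```

Emit:
send_rows(
  targets=[
    {"rotation": [0,0,0],"dp": [0,0,0.4],"grip": 0},
    {"rotation": [0,0,0],"dp": [0,0,0.8],"grip": 0},
    {"rotation": [0,0,0],"dp": [0,0,1.2],"grip": 0},
    {"rotation": [0,0,0],"dp": [0,0,1.6],"grip": 0},
    {"rotation": [0,0,0],"dp": [0,0,2.0],"grip": 0},
    {"rotation": [0,0,0],"dp": [0,0,2.4],"grip": 0},
    {"rotation": [0,0,0],"dp": [0,0,2.8],"grip": 0},
    {"rotation": [0,0,0],"dp": [0,0,2.8],"grip": 0},
  ],
)

```text
t: 8.52
tcp_pos: [579.2, 104.5, 70.7]
eef_rot: [-0.66, -3.068, 0.004]
contact_force: [0.6, 1.2, 0.6]
width: 0.1
grasp_force: 0.0
```

Emit:
send_rows(
  targets=[
    {"rotation": [0,0,0],"dp": [0,0,0.4],"grip": 0},
    {"rotation": [0,0,0],"dp": [0,0,0.8],"grip": 0},
    {"rotation": [0,0,0],"dp": [0,0,0.8],"grip": 0},
  ],
)

```text
t: 8.77
tcp_pos: [579.4, 104.5, 70.4]
eef_rot: [-0.66, -3.068, 0.004]
contact_force: [-1.2, -0.5, 2.4]
width: -0.1
grasp_force: 1.4
```

Emit:
send_rows(
  targets=[
    {"rotation": [0,0,0],"dp": [0,0,-12],"grip": 0},
    {"rotation": [0,0,0],"dp": [0,0,-24],"grip": 0},
    {"rotation": [0,0,0],"dp": [-6,-24,-24],"grip": 0},
    {"rotation": [0,0,0],"dp": [-12,-50,-24],"grip": 0},
    {"rotation": [0,0,0],"dp": [-18,-75,-24],"grip": 0},
    {"rotation": [0,0,0],"dp": [-22,-89,-24],"grip": 0},
    {"rotation": [0,0,0],"dp": [-23,-93.5,-20],"grip": 0},
    {"rotation": [0,0,0],"dp": [-23,-93.5,-14],"grip": 0},
    {"rotation": [0,0,0],"dp": [-23,-93.5,-9],"grip": 0},
    {"rotation": [0,0,0],"dp": [-23,-93.5,-6],"grip": 0},
    {"rotation": [0,0,0],"dp": [-23,-93.5,-4.5],"grip": 0},
    {"rotation": [0,0,0],"dp": [-23,-93.5,-4.5],"grip": 0},
  ],
)

```text
t: 9.77
tcp_pos: [561.3, 10.9, 73.8]
eef_rot: [-0.658, -3.067, 0.004]
contact_force: [-0.1, 0.2, -0.1]
width: 0.0
grasp_force: 0.0
```

Emit:
send_rows(
  targets=[
    {"rotation": [0,0,0],"dp": [0,0,0.5],"grip": 0},
    {"rotation": [0,0,0],"dp": [0,0,1.0],"grip": 0},
    {"rotation": [0,0,0],"dp": [0,0,1.5],"grip": 0},
    {"rotation": [0,0,0],"dp": [0,0,2.0],"grip": 0},
    {"rotation": [0,0,0],"dp": [0,0,2.5],"grip": 0},
    {"rotation": [0,0,0],"dp": [0,0,3],"grip": 0},
    {"rotation": [0,0,0],"dp": [0,0,3.5],"grip": 0},
    {"rotation": [0,0,0],"dp": [0,0,3.7],"grip": 0},
    {"rotation": [0,0,0],"dp": [0,0,3.7],"grip": 0},
  ],
)

```text
t: 10.52
tcp_pos: [561.7, 9.8, 70.9]
eef_rot: [-0.66, -3.068, 0.004]
contact_force: [-0.6, -0.7, 0.3]
width: 0.0
grasp_force: 0.0
```

Emit:
send_rows(
  targets=[
    {"rotation": [0,0,0],"dp": [0,0,0.4],"grip": 0},
    {"rotation": [0,0,0],"dp": [0,0,0.8],"grip": 0},
    {"rotation": [0,0,0],"dp": [0,0,0.8],"grip": 0},
  ],
)

```text
t: 10.77
tcp_pos: [561.7, 9.9, 70.1]
eef_rot: [-0.66, -3.068, 0.004]
contact_force: [0.4, 1.4, -0.3]
width: -0.0
grasp_force: 0.0
```

Emit:
send_rows(
  targets=[
    {"rotation": [0,0,0],"dp": [0,0,0.4],"grip": 0},
    {"rotation": [0,0,0],"dp": [0,0,0.8],"grip": 0},
    {"rotation": [0,0,0],"dp": [0,0,0.8],"grip": 0},
  ],
)

```text
t: 11.02
tcp_pos: [561.8, 9.9, 69.4]
eef_rot: [-0.66, -3.068, 0.004]
contact_force: [-0.6, 0.5, 1.0]
width: -0.1
grasp_force: 0.2
```

Emit:
send_rows(
  targets=[
    {"rotation": [0,0,0],"dp": [0,0,0.4],"grip": 0},
    {"rotation": [0,0,0],"dp": [0,0,0.8],"grip": 0},
    {"rotation": [0,0,0],"dp": [0,0,0.8],"grip": 0},
  ],
)

```text
t: 11.27
tcp_pos: [561.9, 9.9, 69.0]
eef_rot: [-0.66, -3.068, 0.004]
contact_force: [-1.0, -0.2, 2.9]
width: 0.3
grasp_force: 1.8
```

Emit:
send_rows(
  targets=[
    {"rotation": [0,0,0],"dp": [0,0,0.2],"grip": 0},
    {"rotation": [0,0,0],"dp": [0,0,0.4],"grip": 0},
    {"rotation": [0,0,0],"dp": [0,0,0.4],"grip": 0},
    {"rotation": [0,0,0],"dp": [0,0,0.4],"grip": 0},
  ],
)

```text
t: 11.6
tcp_pos: [562.0, 9.9, 68.9]
eef_rot: [-0.66, -3.068, 0.004]
contact_force: [-1.6, 0.0, 6.3]
width: 0.3
grasp_force: 3.0
```

Emit:
send_rows(
  targets=[
    {"rotation": [0,0,0],"dp": [0,0,0],"grip": 0},
    {"rotation": [0,0,0],"dp": [0,0,0],"grip": 0},
    {"rotation": [0,0,0],"dp": [0,0,0],"grip": 0},
    {"rotation": [0,0,0],"dp": [0,0,0],"grip": 0},
    {"rotation": [0,0,0],"dp": [0,0,0],"grip": 0},
    {"rotation": [0,0,0],"dp": [0,0,0],"grip": 0},
  ],
)

```text
t: 12.1
tcp_pos: [561.9, 9.9, 68.9]
eef_rot: [-0.66, -3.068, 0.004]
contact_force: [-2.3, 1.4, 6.0]
width: -0.1
grasp_force: 2.9
```

Emit:
send_rows(
  targets=[
    {"rotation": [0,0,0],"dp": [0,0,-15],"grip": 0},
    {"rotation": [0,0,0],"dp": [0,0,-32],"grip": 0},
    {"rotation": [0,0,0],"dp": [-4,-28,-34],"grip": 0},
    {"rotation": [0,0,0],"dp": [-8,-56,-34],"grip": 0},
    {"rotation": [0,0,0],"dp": [-12,-84,-34],"grip": 0},
    {"rotation": [0,0,0],"dp": [-15,-99,-32],"grip": 0},
    {"rotation": [0,0,0],"dp": [-15.5,-104,-26],"grip": 0},
    {"rotation": [0,0,0],"dp": [-15.5,-104,-18],"grip": 0},
    {"rotation": [0,0,0],"dp": [-15.5,-104,-12],"grip": 0},
    {"rotation": [0,0,0],"dp": [-15.5,-104,-8.5],"grip": 0},
    {"rotation": [0,0,0],"dp": [-15.5,-104,-6.5],"grip": 0},
    {"rotation": [0,0,0],"dp": [-15.5,-104,-6.5],"grip": 0},
  ],
)

```text
t: 13.1
tcp_pos: [532.7, -90.1, 73.9]
eef_rot: [-0.657, -3.067, 0.003]
contact_force: [0.3, 0.7, -0.8]
width: 0.0
grasp_force: 0.0
```

Emit:
send_rows(
  targets=[
    {"rotation": [0,0,0],"dp": [0,0,0.5],"grip": 0},
    {"rotation": [0,0,0],"dp": [0,0,1.0],"grip": 0},
    {"rotation": [0,0,0],"dp": [0,0,1.5],"grip": 0},
    {"rotation": [0,0,0],"dp": [0,0,2.0],"grip": 0},
    {"rotation": [0,0,0],"dp": [0,0,2.5],"grip": 0},
    {"rotation": [0,0,0],"dp": [0,0,3],"grip": 0},
    {"rotation": [0,0,0],"dp": [0,0,3.5],"grip": 0},
    {"rotation": [0,0,0],"dp": [0,0,4],"grip": 0},
    {"rotation": [0,0,0],"dp": [0,0,4.5],"grip": 0},
    {"rotation": [0,0,0],"dp": [0,0,5],"grip": 0},
    {"rotation": [0,0,0],"dp": [0,0,5],"grip": 0},
  ],
)

```text
t: 14.02
tcp_pos: [533.0, -91.3, 69.8]
eef_rot: [-0.66, -3.068, 0.004]
contact_force: [0.2, 0.5, 0.7]
width: 0.1
grasp_force: 0.0
```

Emit:
send_rows(
  targets=[
    {"rotation": [0,0,0],"dp": [0,0,0.4],"grip": 0},
    {"rotation": [0,0,0],"dp": [0,0,0.8],"grip": 0},
    {"rotation": [0,0,0],"dp": [0,0,0.8],"grip": 0},
  ],
)

```text
t: 14.27
tcp_pos: [533.2, -91.3, 69.3]
eef_rot: [-0.66, -3.068, 0.004]
contact_force: [-0.4, -0.8, 1.6]
width: -0.1
grasp_force: 0.4
```

Emit:
send_rows(
  targets=[
    {"rotation": [0,0,0],"dp": [0,0,0.3],"grip": 0},
    {"rotation": [0,0,0],"dp": [0,0,0.6],"grip": 0},
    {"rotation": [0,0,0],"dp": [0,0,0.6],"grip": 0},
  ],
)

```text
t: 14.52
tcp_pos: [533.3, -91.4, 69.0]
eef_rot: [-0.66, -3.068, 0.004]
contact_force: [-1.6, -0.7, 2.7]
width: -0.1
grasp_force: 1.8
```

Emit:
send_rows(
  targets=[
    {"rotation": [0,0,0],"dp": [0,0,0.1],"grip": 0},
    {"rotation": [0,0,0],"dp": [0,0,0.1],"grip": 0},
    {"rotation": [0,0,0],"dp": [0,0,0.1],"grip": 0},
    {"rotation": [0,0,0],"dp": [0,0,0.1],"grip": 0},
    {"rotation": [0,0,0],"dp": [0,0,0.1],"grip": 0},
    {"rotation": [0,0,0],"dp": [0,0,0.1],"grip": 0},
    {"rotation": [0,0,0],"dp": [0,0,0.1],"grip": 0},
  ],
)

```text
t: 15.1
tcp_pos: [533.3, -91.4, 68.8]
eef_rot: [-0.66, -3.068, 0.004]
contact_force: [-2.0, 1.0, 5.6]
width: 0.0
grasp_force: 2.7
```

Emit:
send_rows(
  targets=[
    {"rotation": [0,0,0],"dp": [0,0,0],"grip": 0},
    {"rotation": [0,0,0],"dp": [0,0,0],"grip": 0},
    {"rotation": [0,0,0],"dp": [0,0,0],"grip": 0},
    {"rotation": [0,0,0],"dp": [0,0,0],"grip": 0},
    {"rotation": [0,0,0],"dp": [0,0,0],"grip": 0},
  ],
)

```text
t: 15.52
tcp_pos: [533.3, -91.4, 68.8]
eef_rot: [-0.66, -3.068, 0.004]
contact_force: [-2.2, -0.3, 5.6]
width: -0.0
grasp_force: 2.7
```

Emit:
send_rows(
  targets=[
    {"rotation": [0,0,0],"dp": [0,0,-15],"grip": 0},
    {"rotation": [0,0,0],"dp": [0,0,-35],"grip": 0.5},
    {"rotation": [0,0,0],"dp": [0,0,-50],"grip": 1},
    {"rotation": [0,0,0],"dp": [4,26,-50],"grip": 1},
    {"rotation": [0,0,0],"dp": [8,52,-50],"grip": 1},
    {"rotation": [0,0,0],"dp": [8,52,-50],"grip": 1},
    {"rotation": [0,0,0],"dp": [8,52,-50],"grip": 1},
    {"rotation": [0,0,0],"dp": [8,52,-50],"grip": 1},
  ],
)

```text
t: 16.18
tcp_pos: [547.0, -40.7, 117.6]
eef_rot: [-0.659, -3.067, 0.004]
contact_force: [-0.5, -0.4, 0.1]
width: 83.4
grasp_force: 0.0
```

```bash
python3 - <<'E'
from h import *
v=np.load("v.npy"); im=manip.capture("side"); 
s=manip.read_state(); print(s["tcp_pos"],s["width"],go([v[6],v[7],s["tcp_pos"][2]]))
cv2.imwrite("pics/side1.png",cv2.resize(im[130:270,240:440,::-1],None,fx=4,fy=4,interpolation=cv2.INTER_CUBIC))
E
```

```text
[546.96900061 -40.99604564 117.72646683] 85.06411859354613 ([-0.6, 0.4, -0.0], [-0.0036, -0.0038, -0.0], 'yaw', np.float64(65.71))
```

View pics/side1.png

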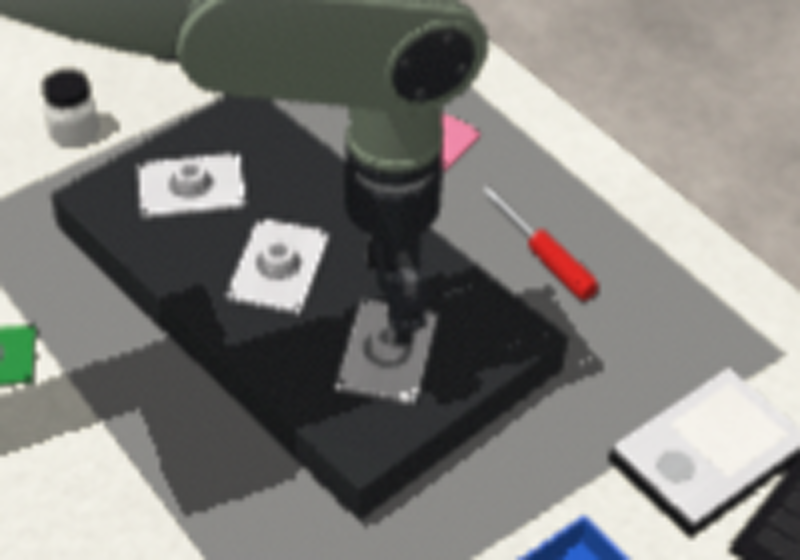

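The gripper is open above the turret of the third lid at crop (388,345), and all the lids are still in place. Next I'll descend and grip.

Emit:
send_rows(
  targets=[
    {"rotation": [-0.003,-0.003,0],"dp": [-0.5,0.5,12],"grip": 1},
    {"rotation": [-0.003,-0.003,0],"dp": [-0.5,0.5,24],"grip": 1},
    {"rotation": [-0.003,-0.003,0],"dp": [-0.5,0.5,33],"grip": 1},
    {"rotation": [-0.003,-0.003,0],"dp": [-0.5,0.5,39],"grip": 1},
    {"rotation": [-0.003,-0.003,0],"dp": [-0.5,0.5,42],"grip": 1},
    {"rotation": [-0.003,-0.003,0],"dp": [-0.5,0.5,43.5],"grip": 1},
    {"rotation": [-0.003,-0.003,0],"dp": [-0.5,0.5,44],"grip": 1},
    {"rotation": [-0.003,-0.003,0],"dp": [-0.5,0.5,44],"grip": 1},
    {"rotation": [-0.003,-0.003,0],"dp": [-0.5,0.5,44],"grip": 1},
  ],
)

```text
t: 16.98
tcp_pos: [548.4, -40.4, 74.9]
eef_rot: [0.66, 3.07, -0.0]
contact_force: [-0.1, -0.9, 0.3]
width: 85.5
grasp_force: 0.0
```

Emit:
send_rows(
  targets=[
    {"rotation": [0,0,0],"dp": [0,0,0],"grip": 0.6},
    {"rotation": [0,0,0],"dp": [0,0,0],"grip": 0.45},
    {"rotation": [0,0,0],"dp": [0,0,0],"grip": 0.4},
    {"rotation": [0,0,0],"dp": [0,0,0],"grip": 0.4},
  ],
)

```text
t: 17.32
tcp_pos: [548.0, -40.4, 74.6]
eef_rot: [0.661, 3.071, -0.0]
contact_force: [-0.0, 0.3, -0.2]
width: 38.5
grasp_force: 0.0
```

Emit:
send_rows(
  targets=[
    {"rotation": [0,0,0],"dp": [0,0,0.7],"grip": 0.4},
    {"rotation": [0,0,0],"dp": [0,0,1.3],"grip": 0.35},
    {"rotation": [0,0,0],"dp": [0,0,1.3],"grip": 0.3},
    {"rotation": [0,0,0],"dp": [0,0,1.3],"grip": 0},
    {"rotation": [0,0,0],"dp": [0,0,1.3],"grip": 0},
    {"rotation": [0,0,0],"dp": [0,0,1.3],"grip": 0},
    {"rotation": [0,0,0],"dp": [0,0,1.3],"grip": 0},
  ],
)

```text
t: 17.9
tcp_pos: [548.1, -40.4, 73.3]
eef_rot: [0.661, 3.071, -0.0]
contact_force: [-1.6, 0.0, 3.3]
width: 27.6
grasp_force: 58.9
```

Emit:
send_rows(
  targets=[
    {"rotation": [0,0,0],"dp": [0,0,-3],"grip": 0},
    {"rotation": [0,0,0],"dp": [0,0,-8],"grip": 0},
    {"rotation": [0,0,0],"dp": [0,0,-16],"grip": 0},
    {"rotation": [0,0,0],"dp": [0,0,-26],"grip": 0},
    {"rotation": [0,0,0],"dp": [0,0,-40],"grip": 0},
    {"rotation": [0,0,0],"dp": [0,0,-54],"grip": 0},
    {"rotation": [0,0,0],"dp": [0,0,-65],"grip": 0},
    {"rotation": [0,0,0],"dp": [0,0,-70],"grip": 0},
    {"rotation": [0,0,0],"dp": [0,0,-70],"grip": 0},
    {"rotation": [0,0,0],"dp": [0,0,-70],"grip": 0},
  ],
)

```text
t: 18.73
tcp_pos: [547.9, -40.4, 143.3]
eef_rot: [0.661, 3.071, -0.0]
contact_force: [-0.2, -0.1, -1.1]
width: 27.3
grasp_force: 59.1
```

```bash
python3 - <<'E'
from h import *
im=manip.capture("side"); s=manip.read_state()
print(s["tcp_pos"],s["width"],s["grasp_force"],s["contact_force"],go([500,-348,s["tcp_pos"][2]]))
cv2.imwrite("pics/side2.png",cv2.resize(im[130:350,220:480,::-1],None,fx=2.7,fy=2.7,interpolation=cv2.INTER_CUBIC))
E
```

```text
[547.39722107 -40.24201048 142.54210101] 27.71613689532498 59.12667095661163 [-0.89691188 -1.12499093 -1.24931642] ([-83.4, -300.0, -0.0], [-0.0002, -0.001, -0.0], 'yaw', np.float64(65.72))
```

View pics/side2.png

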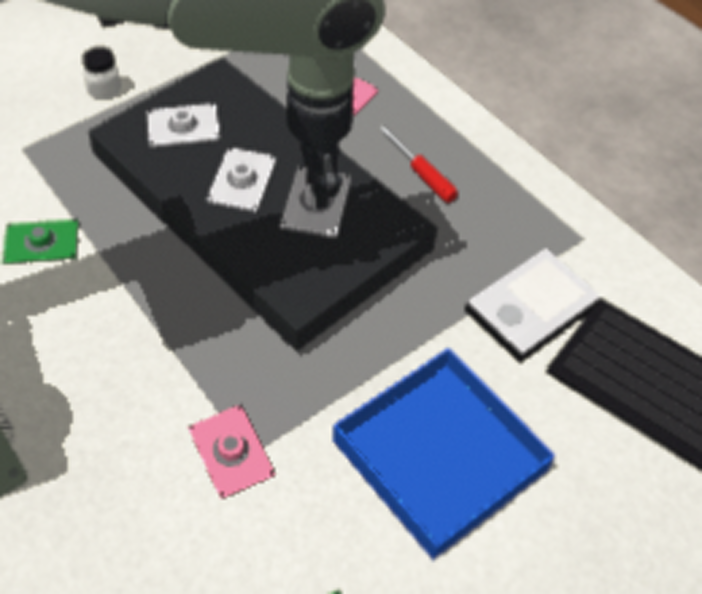

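Emit:
send_rows(
  targets=[
    {"rotation": [0,0,0],"dp": [-4,-14,0],"grip": 0},
    {"rotation": [0,0,0],"dp": [-12,-42,0],"grip": 0},
    {"rotation": [0,0,0],"dp": [-21,-76,0],"grip": 0},
    {"rotation": [0,0,0],"dp": [-31,-110,0],"grip": 0},
    {"rotation": [0,0,0],"dp": [-41,-146,0],"grip": 0},
    {"rotation": [0,0,0],"dp": [-51,-182,0],"grip": 0},
    {"rotation": [0,0,0],"dp": [-60,-216,0],"grip": 0},
    {"rotation": [0,0,0],"dp": [-69,-248,0],"grip": 0},
    {"rotation": [0,0,0],"dp": [-76,-274,0],"grip": 0},
    {"rotation": [0,0,0],"dp": [-81,-292,0],"grip": 0},
    {"rotation": [0,0,0],"dp": [-83.5,-300,0],"grip": 0},
    {"rotation": [0,0,0],"dp": [-83.5,-300,0],"grip": 0},
  ],
)

```text
t: 19.78
tcp_pos: [499.7, -349.5, 141.9]
eef_rot: [-0.664, -3.069, -0.001]
contact_force: [0.1, 0.9, -1.7]
width: 27.5
grasp_force: 59.3
```

Emit:
send_rows(
  targets=[
    {"rotation": [0,0,0],"dp": [0,0,15],"grip": 0},
    {"rotation": [0,0,0],"dp": [0,0,35],"grip": 0},
    {"rotation": [0,0,0],"dp": [0,0,55],"grip": 0},
    {"rotation": [0,0,0],"dp": [0,0,70],"grip": 0},
    {"rotation": [0,0,0],"dp": [0,0,80],"grip": 0},
    {"rotation": [0,0,0],"dp": [0,0,80],"grip": 0},
    {"rotation": [0,0,0],"dp": [0,0,80],"grip": 0},
    {"rotation": [0,0,0],"dp": [0,0,80],"grip": 0},
  ],
)

```text
t: 20.45
tcp_pos: [501.5, -348.2, 64.1]
eef_rot: [0.659, 3.07, -0.001]
contact_force: [0.2, 0.9, -1.0]
width: 27.6
grasp_force: 59.2
```

```bash
python3 - <<'E'
from h import *
im=manip.capture("top"); s=manip.read_state()
print(s["tcp_pos"],s["width"],s["grasp_force"],s["contact_force"])
cv2.imwrite("pics/top3.png",cv2.resize(im[120:260,380:520,::-1],None,fx=4,fy=4,interpolation=cv2.INTER_CUBIC))
E
```

```text
[ 501.73991841 -348.50928735   64.48897402] 26.95705863329919 59.24557864665985 [-0.42654407 -0.341691   -1.87539184]
```

View pics/top3.png

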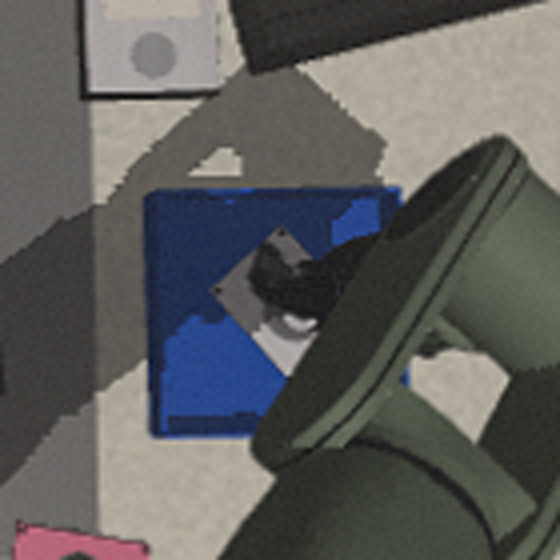

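The lid is over the middle of the tray, turret near crop (290,310), with clearance all round. I'll lower it.

Emit:
send_rows(
  targets=[
    {"rotation": [0,0,0],"dp": [0,0,12],"grip": 0},
    {"rotation": [0,0,0],"dp": [0,0,24],"grip": 0},
    {"rotation": [0,0,0],"dp": [0,0,34],"grip": 0},
    {"rotation": [0,0,0],"dp": [0,0,41],"grip": 0},
    {"rotation": [0,0,0],"dp": [0,0,45],"grip": 0},
    {"rotation": [0,0,0],"dp": [0,0,46],"grip": 0},
    {"rotation": [0,0,0],"dp": [0,0,46],"grip": 0},
    {"rotation": [0,0,0],"dp": [0,0,46],"grip": 0},
  ],
)

```text
t: 21.17
tcp_pos: [500.9, -348.4, 17.2]
eef_rot: [0.661, 3.071, -0.0]
contact_force: [0.6, 0.5, -1.0]
width: 27.4
grasp_force: 59.3
```

Emit:
send_rows(
  targets=[
    {"rotation": [0,0,0],"dp": [0,0,0.5],"grip": 0},
    {"rotation": [0,0,0],"dp": [0,0,1],"grip": 0},
    {"rotation": [0,0,0],"dp": [0,0,1.5],"grip": 0},
    {"rotation": [0,0,0],"dp": [0,0,2],"grip": 0},
    {"rotation": [0,0,0],"dp": [0,0,2.5],"grip": 0},
    {"rotation": [0,0,0],"dp": [0,0,2.5],"grip": 0},
  ],
)

```text
t: 21.67
tcp_pos: [500.9, -348.4, 15.2]
eef_rot: [0.661, 3.071, -0.001]
contact_force: [-0.6, 0.1, 2.1]
width: 27.9
grasp_force: 59.4
```

Emit:
send_rows(
  targets=[
    {"rotation": [0,0,0],"dp": [0,0,0],"grip": 0.45},
    {"rotation": [0,0,0],"dp": [0,0,0],"grip": 0.6},
    {"rotation": [0,0,0],"dp": [0,0,0],"grip": 0.6},
    {"rotation": [0,0,0],"dp": [0,0,-5],"grip": 0.6},
    {"rotation": [0,0,0],"dp": [0,0,-15],"grip": 0.6},
    {"rotation": [0,0,0],"dp": [0,0,-35],"grip": 0.6},
    {"rotation": [0,0,0],"dp": [0,0,-65],"grip": 0.6},
    {"rotation": [0,0,0],"dp": [0,0,-100],"grip": 0.6},
    {"rotation": [0,0,0],"dp": [0,0,-135],"grip": 0.6},
    {"rotation": [0,0,0],"dp": [0,0,-170],"grip": 0.6},
    {"rotation": [0,0,0],"dp": [0,0,-190],"grip": 0.6},
    {"rotation": [0,0,0],"dp": [0,0,-190],"grip": 0.6},
  ],
)

```text
t: 22.67
tcp_pos: [503.9, -351.0, 213.2]
eef_rot: [0.658, 3.059, -0.012]
contact_force: [0.2, -0.9, 0.6]
width: 51.1
grasp_force: 0.0
```

```bash
python3 - <<'E'
from h import *
im=manip.capture("side"); s=manip.read_state()
print(s["t"],s["tcp_pos"],s["width"],s["contact_force"])
cv2.imwrite("pics/side4.png",cv2.resize(im[130:350,220:480,::-1],None,fx=2.7,fy=2.7,interpolation=cv2.INTER_CUBIC))
E
```

```text
22.7167 [ 502.60555768 -349.89779042  209.78492668] 51.12258614495638 [-0.67188075  0.22357582  0.03834768]
```

View pics/side4.png

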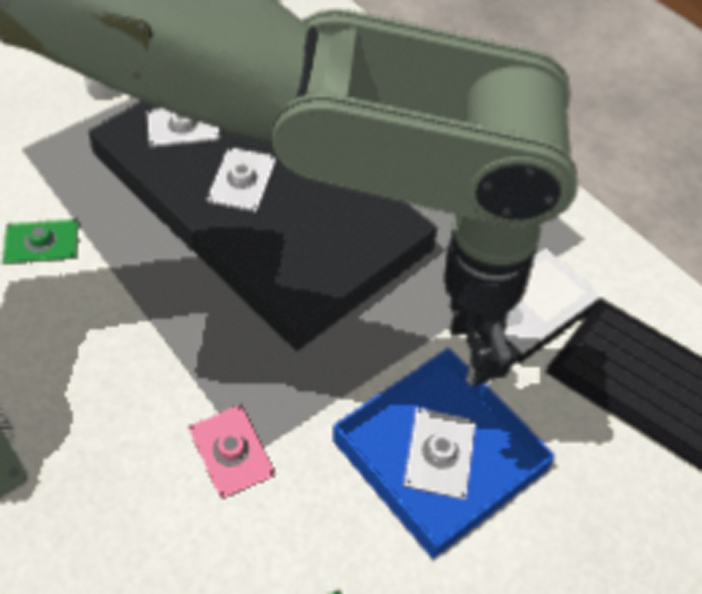

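The lid lies flat, turret up, in the middle of the tray at crop (440,455). The other two lids are unmoved and the gripper is clear, so I'll settle briefly and hand in.

Emit:
send_rows(
  targets=[
    {"rotation": [0,0,0],"dp": [0,0,0],"grip": 0.6},
    {"rotation": [0,0,0],"dp": [0,0,0],"grip": 0.6},
    {"rotation": [0,0,0],"dp": [0,0,0],"grip": 0.6},
    {"rotation": [0,0,0],"dp": [0,0,0],"grip": 0.6},
  ],
)

```text
t: 23.05
tcp_pos: [499.8, -347.4, 202.6]
eef_rot: [-0.66, -3.068, -0.003]
contact_force: [-0.3, -0.2, 0.4]
width: 51.0
grasp_force: 0.0
```

```bash
python3 -c "
from station import manip
print(manip.finish_job())"
```

```text
the job is handed in; nothing more can be done
None
```

The job is handed in, with no verdict returned: the warped lid (the rightmost in the top view) had both corners of its rocking diagonal held down at about 6 N, since I couldn't tell which was raised, and now lies flat, turret up, in the tray, the other two lids unmoved.

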